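# Work the pedal of the desk bin without a slam

### The job

Work the small pedal bin on the desk for me while my hands are full: press its pedal right down with your fingertips so that the lid stands fully open, keep it open for at least three seconds while I throw my scraps in, then let the pedal come up slowly under your fingers so that the lid shuts without slamming. Work the lid by the pedal alone, do not touch the lid itself or shift, tip or lift the bin, leave everything else on the desk where it stands, and finish clear of the bin.

Things in the scene. Friction and masses are not known exactly. Their poses are not given: they have to be found in the camera images.
- bin: the pedal bin: round stainless steel on a weighted rubber foot, loose on the desk, about 1.5 kg. Shell 140 mm across (146 mm at the black collar), 215 mm tall with the lid closed. Origin at the centre of its underside, z up; its front, where the pedal sticks out, faces along its own -x (roughly towards the robot), the lid's hinge is at its back.
- pedal_pad (a point): centre of the top of the pedal's tread: a flat rubber-topped steel plate, 38 mm along the bin's x by 62 mm along its y, 6 mm thick. At rest it is 135 mm from the bin's axis, 65 mm clear of the shell, nothing above it, about 43 mm above the desk and tilted 6 degrees up to its free end; pressed right down it is about 12 mm above the desk, tilted 6 degrees the other way.
- pedal: the pedal: the tread on a flat 20 mm wide steel bar that comes out of a slot low in the bin's front. Origin on its pivot, a level axis along the bin's y, 22 mm above the desk and 150 mm behind the tread's centre; x, z as the bin's at rest. It swings almost straight down, 31 mm at the tread, until a rubber stud under the tread meets the desk.
- pedal_pivot (a joint): pedal angle in rad: 0 at rest (up), about 0.21 pressed right down. It takes 3 to 5 N on the tread to start it and less as the lid rises; the lid's weight alone pushes it back up: no spring, no damper.
- lid_hinge (a joint): lid angle in rad: 0 closed, about 1.13 fully open. The lid is linked to the pedal by a push rod at the back and always follows it, in both directions: lid angle = 5.4 x pedal angle, about 0.036 rad of lid per mm of tread. Let go, it falls shut at many rad/s.
- lid: the domed round steel lid, 146 mm across, 16 mm high. Origin at the middle of its hinge, 95 mm behind the bin's axis and 199 mm above the desk; along its own -x to its front lip, z up when closed.
- lid_lip (a point): the front lip of the lid, 168 mm from its hinge: 203 mm above the desk when closed, about 350 mm when fully open.
- mug: white mug, 82 mm across, 95 mm tall, handle along its +y; stands near the bin or further off to the robot's left. Origin at the centre of its underside.
- pen_pot: dark steel pen pot with pens, 78 mm across, 100 mm tall (pens to 165 mm); near the bin or further off to the robot's left. Origin at the centre of its underside.
- succulent: small plant in a terracotta pot, 76 mm across, about 100 mm tall; near the bin or further off to the robot's left. Origin at the centre of its underside.
- stapler: black stapler, 140 mm long (its x), 36 mm wide, 55 mm tall, to the side of the pedal. Origin at the centre of its underside.
- calculator: flat grey desk calculator, 150 mm (x) by 82 mm by 16 mm, ahead of the bin to one side. Origin at the centre of its underside.
- tape: black tape dispenser, 150 mm (x) by 55 mm, 88 mm tall, on the robot's right. Origin at the centre of its underside.
- punch: two-hole punch, 110 mm by 105 mm, 72 mm tall, on the robot's left. Origin at the centre of its underside.

How it is judged (in metres and radians):
On the way, in this order (a step that is already met when the one before it is completed fails the run):
1. the lid is fully open and kept open for three seconds (value of joint lid_hinge above 1 rad), for 2.9 s.
2. the lid is shut again (value of joint lid_hinge below 0.04 rad), for 0.2 s.
At the end, for the whole second after the job is handed in: the lid is shut (within 0.04 rad), the bin stands upright and still within 30 mm of where it stood (value of joint lid_hinge below 0.04 rad and linear speed of bin below 0.02 m/s and distance of bin from where it was at the start of the episode below 0.03 m and angle between bin's own z axis and vertical below 0.05 rad); the robot touches nothing.
It fails at once if the lid slams: over the last 0.35 rad it closes faster than 2 rad/s (about 0.3 m/s at its lip) (value of joint lid_hinge below 0.35 rad and velocity of joint lid_hinge below -2 rad/s).
It fails at once if the lid itself is touched (contact force between any of the fingers, the arm and lid above 0.5 N).
It fails at once if the bin is shifted (30 mm), tipped (0.12 rad) or lifted (15 mm) (distance of bin from where it was at the start of the episode above 0.03 m or angle between bin's own z axis and vertical above 0.12 rad or height (world z) of bin above 0.015 m).
It fails at once if something else on the desk is moved (20 mm) (distance of any of mug, pen_pot, succulent, stapler, calculator, tape, punch from where it was at the start of the episode above 0.02 m).
It also fails if it takes over 45 s, if anything falls off the work surface, if the arm or the gripper's body presses on something with over 40 N, if the wrist force passes 120 N, or if a joint passes its speed limit or range.

### The arm

A 6-joint arm with a two-finger parallel gripper is mounted at the origin on the work surface. World frame = base frame: x ahead of the robot, y to its left, z up, the work surface at z = 0. Lengths are in mm, angles in rad, forces in N, time in s.
With the tool pointing down it reaches from about 400 to 925 mm from the base axis. Payload 12.5 kg.
Tool frame: the origin (TCP) lies midway between the tips of the shut fingers; the grasp point (between the pads) lies 19 mm behind it; z points along the fingers, y is the direction in which the jaws open and shut (so a half turn about z gives the same grasp; the last joint's range is limited). The gripper opens to 95 mm and grips with 3 to 60 N. Pads are 20 mm wide; open, the fingers measure 119 mm over their backs; the gripper's body (75 mm by 180 mm) begins 59 mm behind the grasp point.
Start: joints at [-0.106, 0.491, 1.559, -0, 1.092, -0.106], TCP at [625.017, 0.021, 214.661] pointing down, gripper open.
Joint ranges: [-3.1, 3.1], [-0.84, 2.19], [0.05, 2.79], [-1.13, 4.28], [0.06, 2.93], [-2.69, 2.69]. Speed limits (rad/s): [2.22, 2.22, 2.79, 3.14, 3.14, 3.14].

### API

Orientations are given as [roll, pitch, yaw] about the fixed x, y, z axes, in that order (R = Rz(yaw) Ry(pitch) Rx(roll)).
In Python, from cell import env, eyes, job_done, boxes_of, regions_of gives the robot as it stands.
- The arm moves only by the tool send_rows, never from a script. Its argument "plan" is text: rows parted by semicolons, each of 5 numbers parted by spaces: the shift along the tool's x, y, z in mm, then the turn about the tool's z in rad, then the finger opening in mm, from 0 to 95.1. In form: x y z roll gripper; .... A call has 1 to 8 rows; each row shifts and turns the pose as measured when the row begins, along the tool's axes as they then stand; what a row does not reach is not made up. A row lasts 1/10 s, in which the tool goes at most 50 mm and 8.59 degrees, less where a joint would pass 70% of its speed; a pose out of reach is approached as far as the arm can. A call with a gripper value outside its range is refused whole. The fingers move at their own pace and stop on an object; the grip force is fixed at half the most. Time passes only in rows, so rows that do not move let the fingers close. It gives the time, the measured TCP pose, the force and the opening at its end, in the units of the state.
- env.state(): the state, without advancing time (a new reading comes with each control period).
- eyes.read_camera(name): name is "scene" or "side" or "wrist"; returns a dict with "image" (420x560x3 uint8, red, green, blue), "vertical_fov" (degrees; the focal length in pixels is half the picture's height over the tangent of half this angle, whatever the lens; pixels are square), "cx", "cy" (the principal point, pixels), "extrinsics" (4x4, takes a point from camera to world coordinates). Camera axes: x right, y up, looking along -z (the intrinsics and any distortion apply to the point x, -y, -z); pixel columns grow to the right and rows downward; lengths in mm; the calibration is good to about 2 mm. The wrist camera is an equidistant fisheye: a pixel r from the principal point sees the ray r / f radians off the axis. A picture is of the moment at which its call begins. There is no depth.
- job_done(): hands the job in, once; it reports no verdict.
Trained networks look in a picture, given as the dict that the camera call returned (one of the last four; its "shot" number tells which), for a name from the list of things; names that differ only in an ending like _2 or _b are one class to them, and where a whole thing is asked for, a point or a joint stands for the part that bears it (a point fixed in the world has none). Each returns a list of dicts, best first, with "confidence" (0 to 1); they miss things now and then, are a little off and sometimes report something else, mostly with a low value. They report only what shows in the picture. A call takes as long as a camera call.
- boxes_of(target, picture): "bbox" ([left, top, width, height] in pixels, round what is visible of it).
- regions_of(target, picture): "pixels" (420x560 bool, what is visible of it) and "bbox" ([left, top, width, height] in pixels, round what is visible of it).
The state is a dict: "t": time; "joints": joint angles; "qvel": joint speeds; "tau": joint torques, N m; "eef_pos": TCP position; "tcp_rot": TCP orientation; "ft_force": force on the tool from outside, world axes, zero at the start; "moment": the same for the moment, N m; "opening": opening from 0.0 (shut) to 1.0 (fully open).
Only numpy, scipy, OpenCV 4.12 (cv2) and the standard library are available. Lean on these libraries where they do the work, as an engineer would, in place of code of your own. Each camera call takes 0.05 s, during which the arm holds its last target.

## Working session

There is one attempt and no reset: what is moved stays moved. The work goes in short steps, Python scripts to look and compute and a tool call to move; the robot and the scene stay as the last step left them, time stands still between calls to the robot, and variables do not carry over. Pictures are saved under pics/ and viewed, and the job is handed in when it is done.

Besides the shell and the picture viewer there is one more tool, called after "Call:" by a JSON object that holds its "op" and its "data", one argument or row to a line. send_rows: Moves the arm, as the interface text tells. Its arguments: {"type":"object","properties":{"plan":{"type":"string"}},"required":["plan"]}

```bash
mkdir -p pics; ls; python3 - <<'E'
from cell import env, eyes, boxes_of, regions_of
import cv2
s=env.state();print(s)
for n in ("scene","side","wrist"):
    p=eyes.read_camera(n);cv2.imwrite(f"pics/{n}0.png",p["image"][:,:,::-1])
    print(n,p["vertical_fov"],p["cx"],p["cy"],p["extrinsics"].round(3).tolist() if hasattr(p["extrinsics"],"round") else p["extrinsics"],[k for k in p])
    for t in("bin","pedal_pad","pedal","lid","stapler","calculator"):
        r=boxes_of(t,p);print(t,[(x["bbox"],round(x["confidence"],2)) for x in r[:2]])
E
```

```text
pics
{'t': 0.0, 'joints': array([-1.05625130e-01,  4.91556898e-01,  1.55946460e+00,  2.49811130e-05,
        1.09172872e+00, -1.05649097e-01]), 'qvel': array([-0.00199593, -0.00020953,  0.00076839,  0.00140296,  0.00047719,
       -0.00076677]), 'tau': array([-9.52334158e-04, -6.12640929e+01, -2.58175153e+01,  6.92750537e-02,
        4.83079045e-02, -1.38641695e-05]), 'eef_pos': array([6.24741247e+02, 4.05109055e-02, 2.14058196e+02]), 'tcp_rot': array([-3.14044387e+00, -1.44100777e-04,  1.57080868e+00]), 'ft_force': array([-0.86721488, -0.17579166, -0.39085552]), 'moment': array([ 0.02614022,  0.01271584, -0.01880399]), 'opening': 1.0024085931532425}
scene 52.32731222147733 277.0469248310845 202.29271415665832 [[-0.864, -0.355, 0.357, 1046.522], [0.504, -0.611, 0.611, 823.523], [0.002, 0.708, 0.706, 1091.67], [0.0, 0.0, 0.0, 1.0]] ['image', 'vertical_fov', 'cx', 'cy', 'extrinsics', 'shot']
bin [([212.5, 155.1, 59.6, 70.6], 0.92), ([219.2, 151.6, 40.9, 38.6], 0.27)]
pedal_pad [([217.1, 151.8, 42.5, 34.5], 0.17)]
pedal [([261.7, 177.9, 9.2, 11.6], 0.54), ([218.1, 153.7, 42.0, 34.8], 0.
[... 415 characters left out ...]
], 0.79)]
pedal_pad [([290.9, 180.7, 19.9, 20.0], 0.69)]
pedal [([284.6, 185.6, 23.3, 11.0], 0.76)]
lid [([245.9, 147.0, 42.4, 23.9], 0.77)]
stapler [([248.6, 147.8, 37.8, 24.7], 0.63), ([287.1, 155.9, 23.0, 18.3], 0.58)]
calculator [([310.0, 211.6, 50.7, 31.1], 0.81)]
wrist 65.70646984690485 284.2206305704316 204.40383884645993 [[1.0, 0.0, -0.0, 626.974], [-0.0, 0.97, 0.243, 67.218], [0.0, -0.243, 0.97, 384.407], [0.0, 0.0, 0.0, 1.0]] ['image', 'vertical_fov', 'cx', 'cy', 'extrinsics', 'shot']
bin [([181.8, 242.0, 220.0, 149.7], 0.85)]
pedal_pad [([178.2, 318.6, 15.7, 5.1], 0.62)]
pedal []
lid []
stapler []
calculator [([64.4, 191.3, 89.1, 62.4], 0.69), ([181.0, 240.5, 221.2, 150.1], 0.43)]
```

```bash
python3 - <<'E'
import cv2
a=cv2.imread("pics/scene0.png");cv2.imwrite("pics/s1.png",cv2.resize(a[110:260,170:370],None,fx=4,fy=4,interpolation=2))
a=cv2.imread("pics/side0.png");cv2.imwrite("pics/s2.png",cv2.resize(a[120:270,200:400],None,fx=4,fy=4,interpolation=2))
E
```

```text
(no output)
```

View pics/wrist0.png

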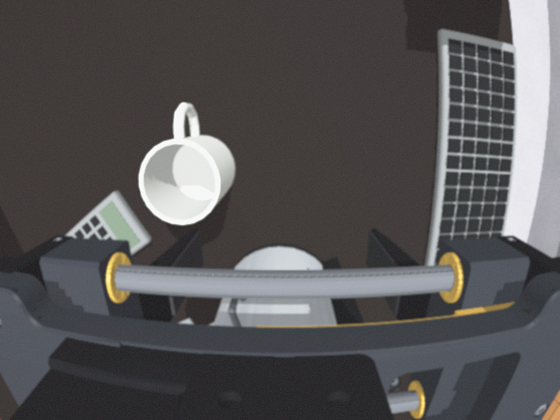

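```bash
sleep 1
```

```text
(no output)
```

View pics/s1.png

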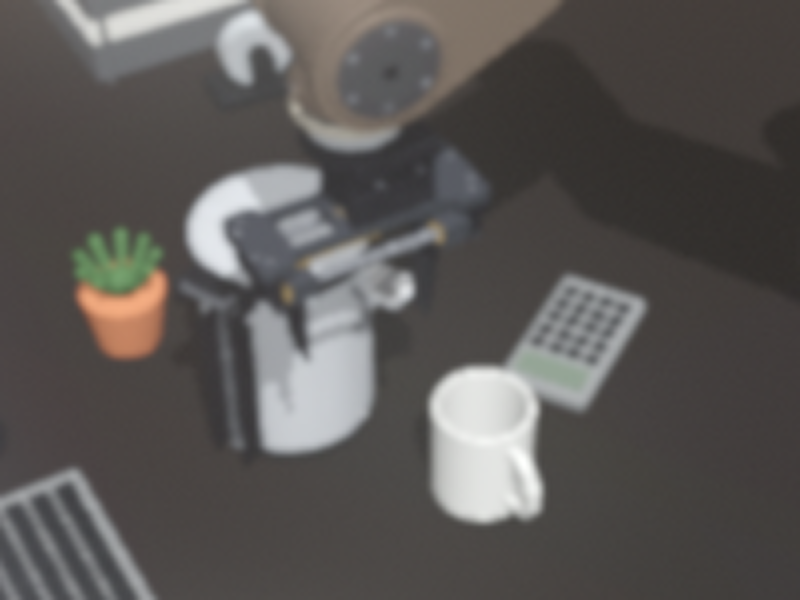

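View pics/s2.png

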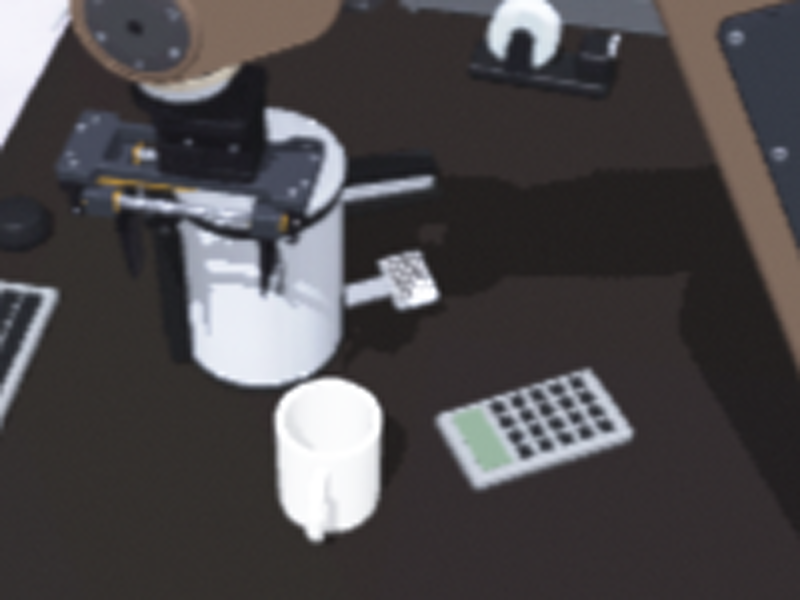

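View pics/side0.png

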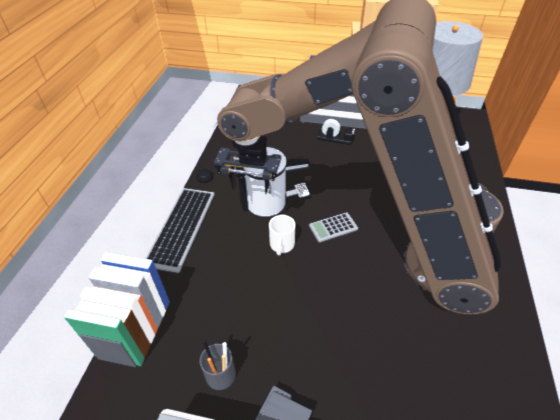

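```bash
cat > h.py <<'E'
import numpy as np
def ray(p,u,v):
    f=p["image"].shape[0]/2/np.tan(np.radians(p["vertical_fov"])/2)
    E=np.array(p["extrinsics"]);d=np.array([(u-p["cx"])/f,-(v-p["cy"])/f,-1.]);return E[:3,3],E[:3,:3]@d
def at(p,u,v,z):
    o,d=ray(p,u,v);return o+d*(z-o[2])/d[2]
def proj(p,X):
    f=p["image"].shape[0]/2/np.tan(np.radians(p["vertical_fov"])/2)
    E=np.array(p["extrinsics"]);c=E[:3,:3].T@(np.array(X)-E[:3,3]);return p["cx"]+f*c[0]/-c[2],p["cy"]-f*c[1]/-c[2]
E
python3 - <<'E'
from h import *
from cell import eyes,env,regions_of
p=eyes.read_camera("side")
c=lambda u,v,z:at(p,200+u/4,120+v/4,z).round(1)
for uv,n in (((378,257),'tread'),((418,250),''),((440,300),''),((398,310),'')): print(n,c(*uv,43))
print("bar at shell",c(345,293,30))
print("bin bottom left/right/front",c(193,345,0),c(343,345,0),c(265,382,0))
print("bin top back right", c(345,165,199),c(270,108,203))
print("stapler",c(437,180,50),c(345,195,50),c(437,160,50),c(345,165,50))
print("mug",c(330,520,0)); print("tape",c(540,90,0))
print("proj tcp",proj(p,env.state()["eef_pos"]))
E
```

```text
tread [ 524.5 -224.3   43. ]
 [ 490.1 -240.6   43. ]
 [ 460.4 -180.2   43. ]
 [ 495.  -160.5   43. ]
bar at shell [ 547.6 -185.4   30. ]
bin bottom left/right/front [ 675.6 -122.7    0. ] [ 542.3 -149.2    0. ] [601.4 -91.3   0. ]
bin top back right [ 544.  -164.1  199. ] [ 620.  -220.5  203. ]
stapler [ 487.2 -333.    50. ] [ 569.1 -294.8   50. ] [ 491.7 -362.2   50. ] [ 577.5 -337.7   50. ]
mug [514.5  47.5   0. ]
tape [ 409.2 -556.3    0. ]
proj tcp (np.float64(249.4795439633065), np.float64(188.51966487107276))
```

Call:
{"op": "send_rows", "data": {
  "plan": "0 -45 0 0 0; 0 -45 0 0 0; 0 -45 0 0 0; 0 0 0 -0.14 0; 0 0 0 -0.14 0; 0 0 0 -0.14 0; 0 0 0 -0.14 0; 0 0 0 -0.14 0"
}}

```text
t: 1.9
eef_pos: [483.7, 0.2, 214.1]
tcp_rot: [3.141, 0.0, 2.295]
ft_force: [-0.2, 0.2, -0.1]
opening: 0.381
```

Call:
{"op": "send_rows", "data": {
  "plan": "0 0 0 -0.14 0; 0 0 0 -0.14 0; 0 0 0 -0.14 0; 0 0 0 -0.14 0; 0 0 0 -0.14 0; 0 0 0 -0.14 0; 0 0 0 -0.14 0; 0 0 0 0 0"
}}

```text
t: 2.7
eef_pos: [483.8, 0.2, 215.1]
tcp_rot: [-3.141, 0.002, -2.964]
ft_force: [-0.4, -0.0, 0.7]
opening: 0.004
```

```bash
python3 - <<'E'
from cell import env, eyes, boxes_of, regions_of
import cv2,numpy as np
s=env.state();print(s["t"],s["eef_pos"],s["tcp_rot"],s["joints"].round(3),s["ft_force"])
for n in ("scene","side"):
    p=eyes.read_camera(n);cv2.imwrite(f"pics/{n}1.png",p["image"][:,:,::-1])
    a=p["image"][:,:,::-1];a=a[110:260,170:370] if n=="scene" else a[120:270,200:400]
    cv2.imwrite(f"pics/{n}1c.png",cv2.resize(a,None,fx=4,fy=4,interpolation=cv2.INTER_CUBIC))
E
```

```text
2.7 [4.83849714e+02 1.99517623e-01 2.15078491e+02] [-3.14080581e+00  2.43146259e-03 -2.96373309e+00] [-0.136  0.29   1.895  0.     0.954 -1.885] [-0.35380498 -0.04355045  0.68370073]
```

View pics/side1c.png

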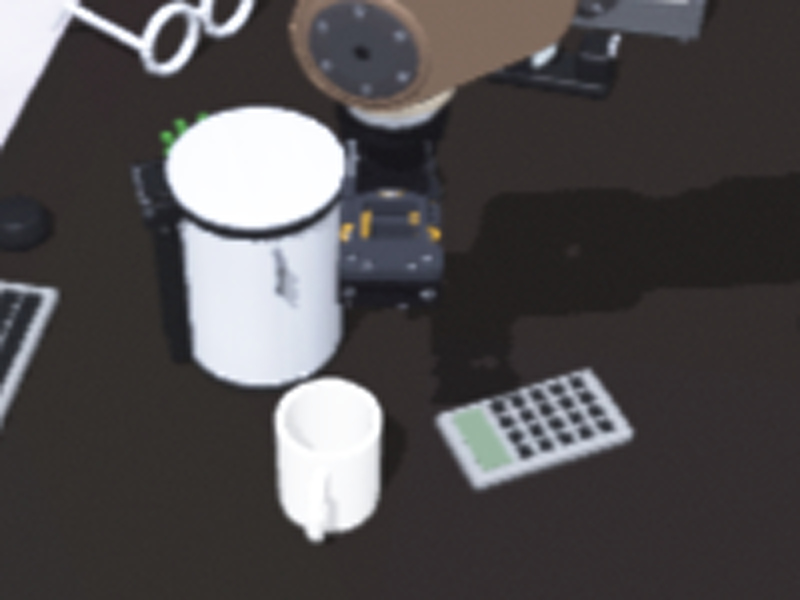

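View pics/scene1c.png

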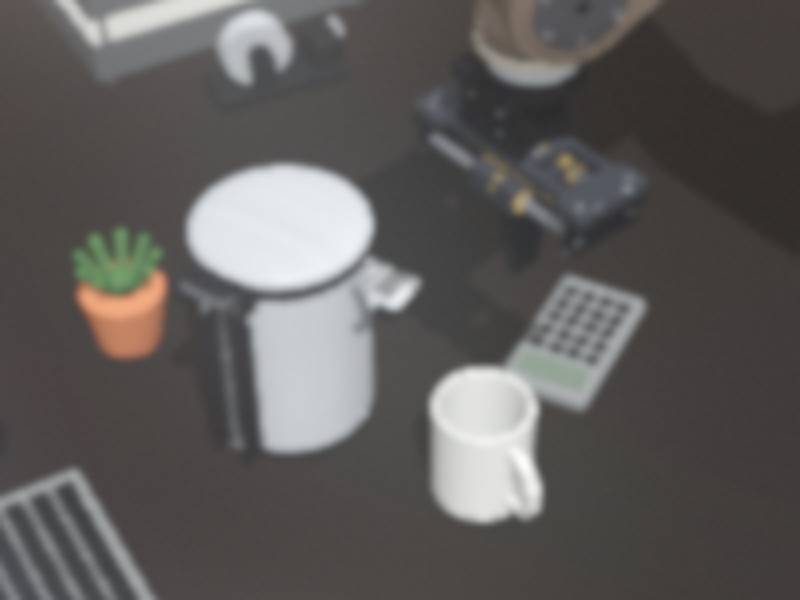

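```bash
python3 - <<'E'
from h import *
from cell import eyes
from scipy.optimize import least_squares
S=eyes.read_camera("side");C=eyes.read_camera("scene")
t=np.linspace(0,2*np.pi,361)
def ext(p,off,c,r,z):
    q=np.array([proj(p,(c[0]+r*np.cos(a),c[1]+r*np.sin(a),z)) for a in t]);q=(q-np.array(off))*4
    return q[:,0].min(),q[:,0].max(),q[:,1].max()
so,co=(200,120),(170,110)
def f(c):
    a=ext(S,so,c,73,199);b=ext(C,co,c,73,199);d=ext(S,so,c,70,0);e=ext(C,co,c,70,0)
    return [a[0]-168,a[1]-345,b[0]-187,b[1]-375,d[0]-192,d[1]-342,d[2]-382,e[1]-373,e[2]-451]
r=least_squares(f,[615,-155]);print(r.x,r.fun.round(1))
c=r.x
# scene tread
g=lambda u,v,z:at(C,170+u/4,110+v/4,z)
print("scene tread outer corners",g(420,283,44),g(395,310,44))
print("rod bottom",g(238,455,0))
for pad in [(492.5,-201.5)]:
    d=c-pad;print(np.linalg.norm(d),np.arctan2(d[1],d[0]))
# projected model tread for yaws
def corners(y):
    R=np.array([[np.cos(y),-np.sin(y)],[np.sin(y),np.cos(y)]])
    out=[]
    for a,b in((-116,-31),(-154,-31),(-154,31),(-116,31)):
        w=c+R@[a,b];z=43+(2 if a<-135 else -2);out.append([*(np.array(proj(S,(*w,z)))-so)*4,*(np.array(proj(C,(*w,z)))-co)*4])
    return np.array(out)
m=np.array([(378,257),(418,250),(440,300),(398,310)])
r2=least_squares(lambda y:(corners(y[0])[:,:2]-m).ravel(),[0.4]);print("yaw",r2.x,r2.fun.round(1));y=r2.x[0]
print(corners(y).round(0))
print("pad",c-135*np.array([np.cos(y),np.sin(y)]),"142:",c-142*np.array([np.cos(y),np.sin(y)]))
E
```

```text
[ 614.29995507 -154.48389723] [ 2.4  2.6  1.5 -5.4 -1.9  1.4  4.6 -1.7  1. ]
scene tread outer corners [ 466.88711585 -182.64823637   44.        ] [ 504.41997176 -162.61565456   44.        ]
rod bottom [ 688.40463076 -112.5344597     0.        ]
130.55934656620502 0.3683888923389329
yaw [0.38265099] [ 7.1  0.9  7.8 -0.6  1.2 -3.9  1.4 -5.1]
[[385. 258. 348. 277.]
 [426. 249. 374. 252.]
 [441. 296. 426. 279.]
 [399. 305. 401. 305.]]
pad [ 489.06341619 -204.89033858] 142: [ 482.56966973 -207.50400591]
```

Call:
{"op": "send_rows", "data": {
  "plan": "7 -40 0 0 0; 7 -40 0 0 0; 7 -40 0 0 0; 7 -40 0 0 0; 7 -40 0 0 0; 0 0 0 -0.1 0; 0 0 0 -0.1 0; 0 0 0 0 0"
}}

```text
t: 3.7
eef_pos: [482.8, -211.2, 214.9]
tcp_rot: [-3.14, 0.003, -2.782]
ft_force: [-0.4, 0.6, 0.1]
opening: 0.002
```

```bash
python3 - <<'E'
from cell import env, eyes
from h import *
import cv2
s=env.state();print(s["t"],s["eef_pos"],s["tcp_rot"],s["joints"].round(3),s["ft_force"])
for n in ("scene","side"):
    p=eyes.read_camera(n)
    a=p["image"][:,:,::-1];a=a[110:260,170:370] if n=="scene" else a[120:270,200:400]
    cv2.imwrite(f"pics/{n}2c.png",cv2.resize(a,None,fx=4,fy=4,interpolation=cv2.INTER_CUBIC))
e=s["eef_pos"];y=s["tcp_rot"][2];d=np.array([486,-205])-e[:2]
print("tool move",d@[np.cos(y),np.sin(y)],d@[np.sin(y),-np.cos(y)])
E
```

```text
3.7 [ 482.75719457 -211.2075351   214.92737241] [-3.13989626e+00  3.10152137e-03 -2.78248604e+00] [-5.390e-01  3.510e-01  1.799e+00  2.000e-03  9.880e-01 -2.469e+00] [-0.38248504  0.60122138  0.12447649]
tool move -5.2175142209218235 4.671918713843805
```

View pics/side2c.png

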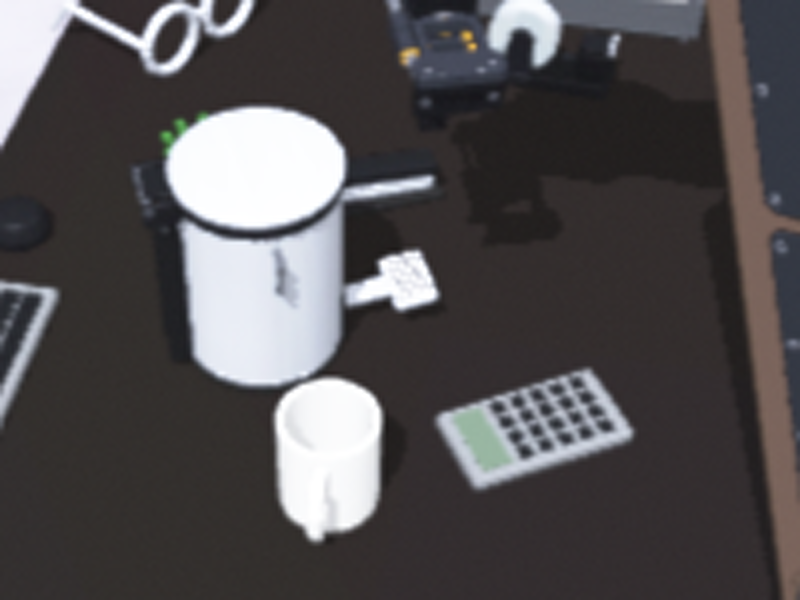

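View pics/scene2c.png

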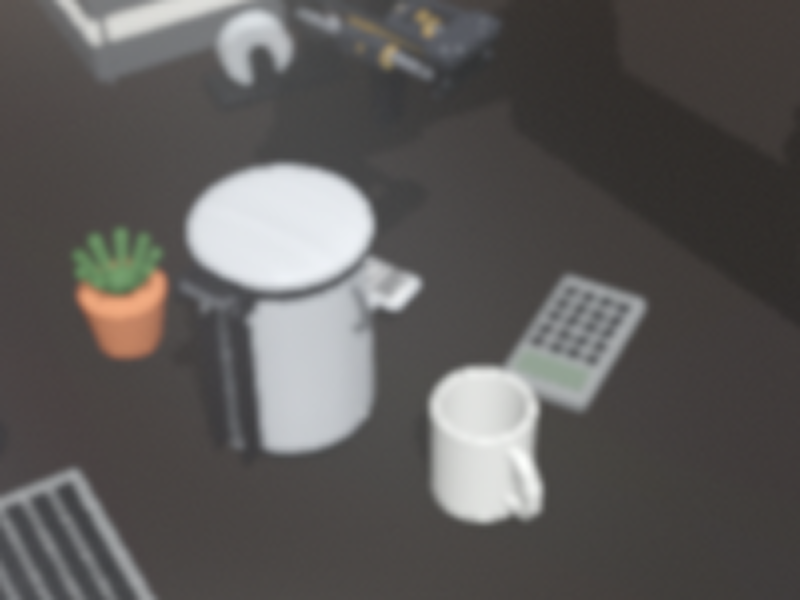

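Call:
{"op": "send_rows", "data": {
  "plan": "-4 4 0 0 0; -1 1 30 0 0; 0 0 40 0 0; 0 0 40 0 0; 0 0 30 0 0; 0 0 0 0 0"
}}

```text
t: 4.4
eef_pos: [489.2, -200.9, 73.0]
tcp_rot: [-3.135, 0.007, -2.796]
ft_force: [0.3, -0.4, 0.0]
opening: 0.004
```

```bash
python3 - <<'E'
from cell import env, eyes
from h import *
import cv2
s=env.state();print(s["t"],s["eef_pos"],s["tcp_rot"],s["joints"].round(3),s["ft_force"])
for n in ("scene","side"):
    p=eyes.read_camera(n)
    a=p["image"][:,:,::-1];a=a[110:260,170:370] if n=="scene" else a[120:270,200:400]
    cv2.imwrite(f"pics/{n}3c.png",cv2.resize(a,None,fx=4,fy=4,interpolation=cv2.INTER_CUBIC))
e=s["eef_pos"];y=s["tcp_rot"][2];d=np.array([486,-205])-e[:2]
print("tool move",d@[np.cos(y),np.sin(y)],d@[np.sin(y),-np.cos(y)])
E
```

```text
4.4 [ 489.17936867 -200.87068614   73.00647003] [-3.13547414  0.0074995  -2.79638208] [-0.515  0.549  1.939  0.003  0.644 -2.434] [ 0.33652137 -0.42640828  0.02857618]
tool move 4.38913780069709 -2.809819824067861
```

View pics/side3c.png

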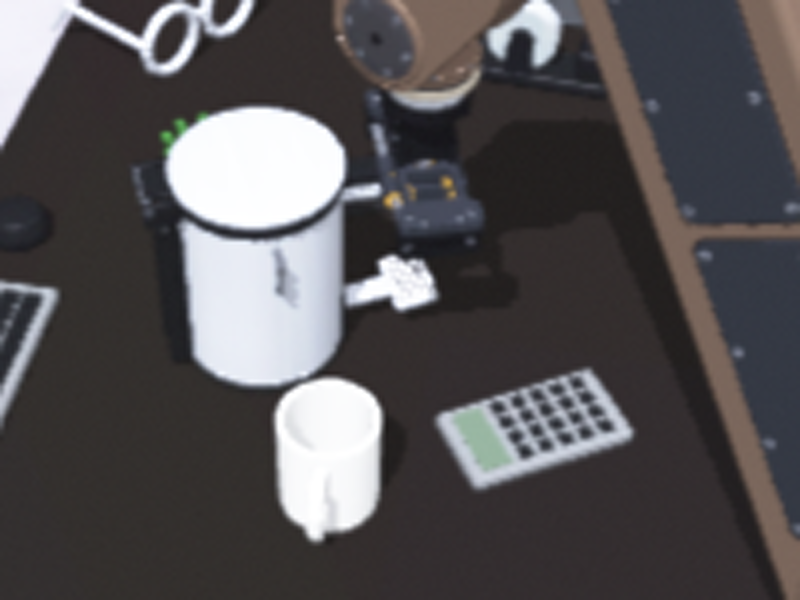

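View pics/scene3c.png

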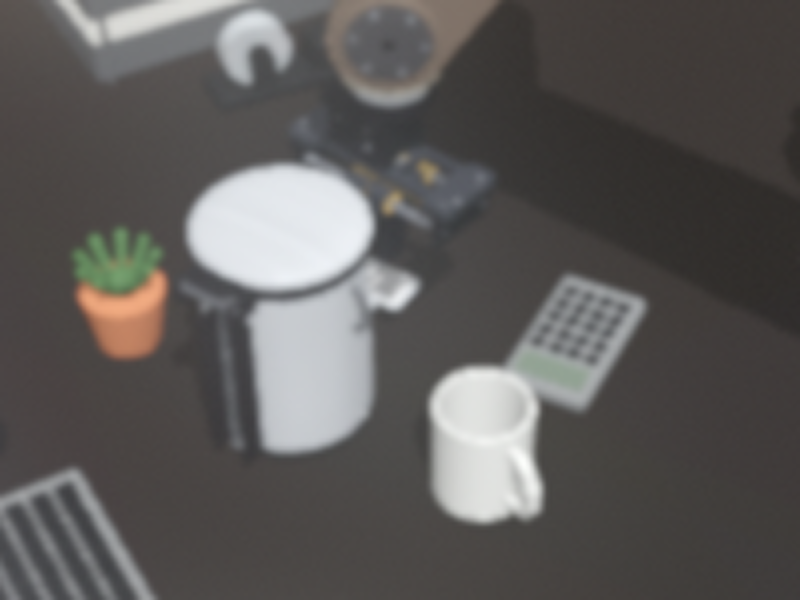

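Call:
{"op": "send_rows", "data": {
  "plan": "3 -2 0 0 0; 0 0 7 0 0; 0 0 6 0 0; 0 0 5 0 0; 0 0 3 0 0; 0 0 3 0 0; 0 0 0 0 0"
}}

```text
t: 5.2
eef_pos: [491.0, -206.1, 55.7]
tcp_rot: [-3.125, 0.016, -2.797]
ft_force: [-0.8, -0.6, 1.1]
opening: 0.011
```

Call:
{"op": "send_rows", "data": {
  "plan": "4 2 3 0 0; 2 1 3 0 0; 1 0 3 0 0; 1 0 2 0 0; 1 0 0 0 0"
}}

```text
t: 5.7
eef_pos: [481.5, -206.5, 43.8]
tcp_rot: [-3.124, 0.017, -2.797]
ft_force: [1.3, 1.2, 2.0]
opening: 0.005
```

```bash
python3 - <<'E'
from cell import env
s=env.state();print(s["t"],s["eef_pos"],s["tcp_rot"],s["joints"].round(3),s["ft_force"],s["moment"],s["qvel"].round(3))
E
```

```text
5.7 [ 481.54793811 -206.50329469   43.82765679] [-3.12427388  0.01738578 -2.79693547] [-0.532  0.59   1.979  0.004  0.549 -2.451] [1.3089323  1.21728326 1.99128031] [ 0.36974161 -0.27303934  0.01200045] [-0.015 -0.01   0.015  0.005 -0.014 -0.016]
```

Call:
{"op": "send_rows", "data": {
  "plan": "-1 0 3 0 0; 0 0 4 0 0; 0 0 4 0 0; 0 0 4 0 0"
}}

```text
t: 6.1
eef_pos: [482.0, -206.5, 28.2]
tcp_rot: [-3.125, 0.016, -2.797]
ft_force: [-2.0, -0.7, 2.2]
opening: 0.007
```

```bash
python3 - <<'E'
from cell import env, eyes
from h import *
import cv2
s=env.state();print(s["t"],s["eef_pos"],s["tcp_rot"],s["ft_force"])
for n in ("side",):
    p=eyes.read_camera(n)
    a=p["image"][:,:,::-1];a=a[110:260,170:370] if n=="scene" else a[120:270,200:400]
    cv2.imwrite(f"pics/{n}4c.png",cv2.resize(a,None,fx=4,fy=4,interpolation=cv2.INTER_CUBIC))
E
```

```text
6.1 [ 482.04084509 -206.50538045   28.20873129] [-3.12467549  0.01619587 -2.79666957] [-2.03041689 -0.69547216  2.16489755]
```

View pics/side4c.png

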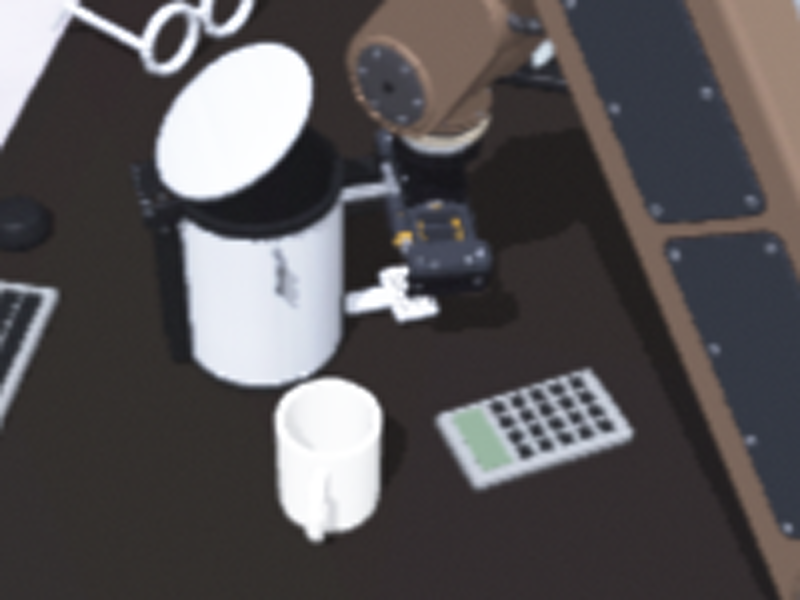

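Lid (around 235,120 in the crop) is half open and the fingers are on the tread. Continuing down.

Call:
{"op": "send_rows", "data": {
  "plan": "0 0 4 0 0; 0 0 4 0 0; 0 0 4 0 0; 0 0 4 0 0; 0 0 4 0 0; 0 0 3 0 0; 0 0 2 0 0"
}}

```text
t: 6.85
eef_pos: [482.5, -206.4, 11.4]
tcp_rot: [-3.121, 0.02, -2.796]
ft_force: [-9.5, 2.2, 28.8]
opening: 0.004
```

```bash
python3 - <<'E'
from cell import env, eyes
from h import *
import cv2
s=env.state();print(s["t"],s["eef_pos"],s["tcp_rot"],s["ft_force"])
for n in ("side",):
    p=eyes.read_camera(n)
    a=p["image"][:,:,::-1];a=a[110:260,170:370] if n=="scene" else a[120:270,200:400]
    cv2.imwrite(f"pics/{n}5c.png",cv2.resize(a,None,fx=4,fy=4,interpolation=cv2.INTER_CUBIC))
s=env.state();print(s["t"],s["eef_pos"],s["tcp_rot"],s["ft_force"])
E
```

```text
6.85 [ 482.525304   -206.44775731   11.39774708] [-3.12069816  0.01955301 -2.79577377] [-9.51694705  2.19587947 28.82110622]
6.9 [ 482.53027425 -206.46377609   11.3159104 ] [-3.12064324  0.01960985 -2.7958307 ] [-12.00153923   3.26459766  42.54531823]
```

View pics/side5c.png

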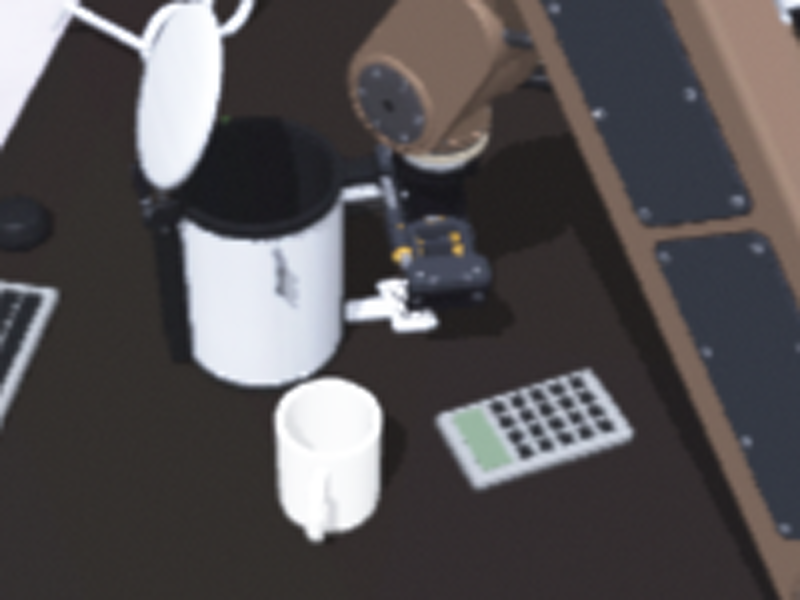

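Call:
{"op": "send_rows", "data": {
  "plan": "0 0 0.5 0 0; 0 0 0.5 0 0; 0 0 0.5 0 0; 0 0 0.5 0 0"
}}

```text
t: 7.3
eef_pos: [482.5, -206.4, 12.2]
tcp_rot: [-3.118, 0.021, -2.795]
ft_force: [-4.3, 1.2, 12.3]
opening: 0.002
```

Call:
{"op": "send_rows", "data": {
  "plan": "0 0 1 0 0; 0 0 1 0 0; 0 0 1 0 0; 0 0 1 0 0; 0 0 1 0 0; 0 0 1 0 0; 0 0 1 0 0; 0 0 1 0 0"
}}

```text
t: 8.1
eef_pos: [482.5, -206.5, 11.8]
tcp_rot: [-3.114, 0.025, -2.795]
ft_force: [-6.9, 1.8, 21.7]
opening: 0.001
```

Call:
{"op": "send_rows", "data": {
  "plan": "0 0 1 0 0; 0 0 1 0 0; 0 0 1 0 0; 0 0 1 0 0; 0 0 1 0 0; 0 0 1 0 0; 0 0 1 0 0; 0 0 1 0 0"
}}

```text
t: 8.9
eef_pos: [482.5, -206.5, 11.7]
tcp_rot: [-3.109, 0.028, -2.794]
ft_force: [-6.8, 2.4, 21.5]
opening: 0.007
```

Call:
{"op": "send_rows", "data": {
  "plan": "0 0 1 0 0; 0 0 1 0 0; 0 0 1 0 0; 0 0 1 0 0; 0 0 1 0 0; 0 0 1 0 0; 0 0 1 0 0; 0 0 1 0 0"
}}

```text
t: 9.7
eef_pos: [482.5, -206.4, 11.7]
tcp_rot: [-3.105, 0.032, -2.793]
ft_force: [-7.1, 1.7, 21.7]
opening: 0.004
```

Call:
{"op": "send_rows", "data": {
  "plan": "0 0 1 0 0; 0 0 1 0 0; 0 0 1 0 0; 0 0 1 0 0; 0 0 1 0 0; 0 0 1 0 0; 0 0 1 0 0; 0 0 1 0 0"
}}

```text
t: 10.5
eef_pos: [482.5, -206.5, 11.7]
tcp_rot: [-3.1, 0.036, -2.792]
ft_force: [-6.9, 2.4, 22.3]
opening: 0.003
```

```bash
python3 - <<'E'
from cell import env, eyes
from h import *
import cv2
s=env.state();print(s["t"],s["eef_pos"],s["tcp_rot"],s["ft_force"],s["joints"])
for n in ("side","scene"):
    p=eyes.read_camera(n)
    a=p["image"][:,:,::-1];a=a[110:260,170:370] if n=="scene" else a[120:270,200:400]
    cv2.imwrite(f"pics/{n}6c.png",cv2.resize(a,None,fx=4,fy=4,interpolation=cv2.INTER_CUBIC))
E
```

```text
10.5 [ 482.47112794 -206.45294125   11.69418808] [-3.09970963  0.03573915 -2.79184699] [-6.89555343  2.43475654 22.27042195] [-5.30687618e-01  6.42260980e-01  2.01259558e+00  2.05867132e-03
  4.31691589e-01 -2.45232709e+00]
```

View pics/side6c.png

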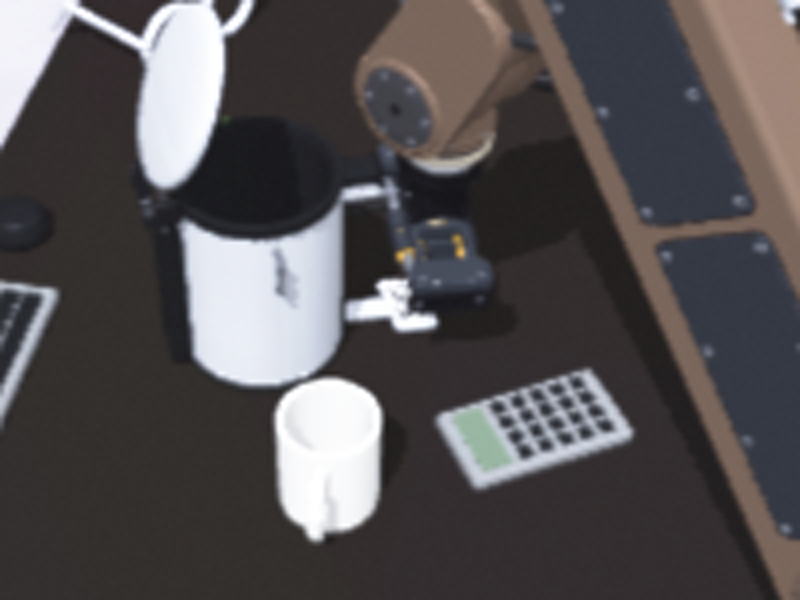

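Call:
{"op": "send_rows", "data": {
  "plan": "0 0 0 0 0; 0 0 -1 0 0; 0 0 -1.5 0 0; 0 0 -1.5 0 0; 0 0 -1.5 0 0; 0 0 -1.5 0 0"
}}

```text
t: 11.2
eef_pos: [482.4, -206.4, 19.0]
tcp_rot: [-3.099, 0.036, -2.792]
ft_force: [-0.9, -0.6, 1.8]
opening: 0.006
```

Call:
{"op": "send_rows", "data": {
  "plan": "0 0 -1.5 0 0; 0 0 -1.5 0 0; 0 0 -1.5 0 0; 0 0 -1.5 0 0; 0 0 -1.5 0 0; 0 0 -1.5 0 0"
}}

```text
t: 11.8
eef_pos: [482.4, -206.3, 29.0]
tcp_rot: [-3.098, 0.037, -2.792]
ft_force: [-0.3, -0.2, 1.3]
opening: 0.006
```

Call:
{"op": "send_rows", "data": {
  "plan": "0 0 -1.2 0 0; 0 0 -1 0 0; 0 0 -1 0 0; 0 0 -1 0 0; 0 0 -1 0 0; 0 0 -1 0 0; 0 0 -1 0 0; 0 0 -1 0 0"
}}

```text
t: 12.6
eef_pos: [482.8, -206.2, 38.3]
tcp_rot: [-3.097, 0.039, -2.792]
ft_force: [0.8, 0.2, 2.7]
opening: -0.001
```

Call:
{"op": "send_rows", "data": {
  "plan": "0 0 -1 0 0; 0 0 -1 0 0; 0 0 -1 0 0; 0 0 -1 0 0; 0 0 -1 0 0; 0 0 -1 0 0; 0 0 -1 0 0; 0 0 -1 0 0"
}}

```text
t: 13.4
eef_pos: [482.2, -205.8, 46.9]
tcp_rot: [-3.097, 0.038, -2.792]
ft_force: [-0.4, -1.2, 0.8]
opening: 0.003
```

```bash
python3 - <<'E'
from cell import env, eyes
from h import *
import cv2
s=env.state();print(s["t"],s["eef_pos"],s["tcp_rot"],s["ft_force"])
for n in ("side","scene"):
    p=eyes.read_camera(n)
    a=p["image"][:,:,::-1];a=a[110:260,170:370] if n=="scene" else a[120:270,200:400]
    cv2.imwrite(f"pics/{n}7c.png",cv2.resize(a,None,fx=4,fy=4,interpolation=cv2.INTER_CUBIC))
E
```

```text
13.4 [ 482.17895014 -205.80495273   46.86882624] [-3.09708091  0.03842983 -2.79181805] [-0.41281436 -1.17656691  0.75986932]
```

View pics/side7c.png

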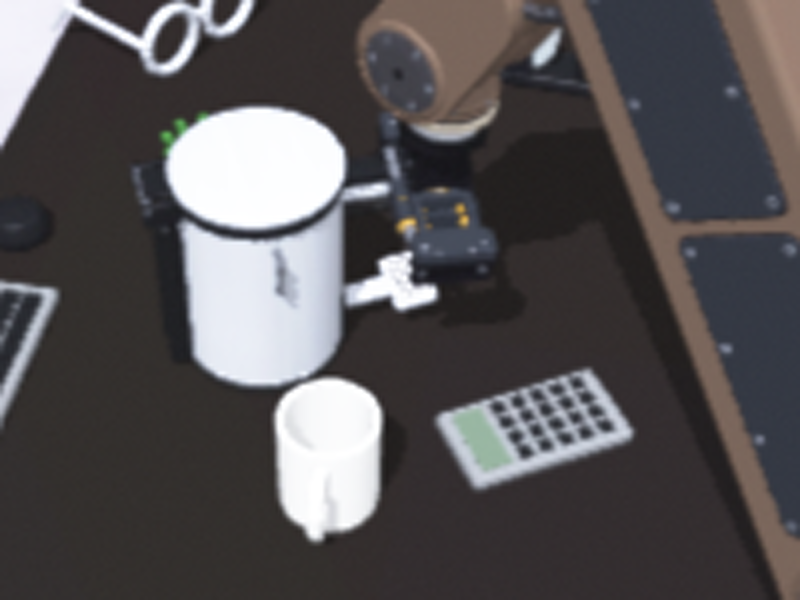

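Lid shut (rim back at crop 168–345). Now up and clear.

Call:
{"op": "send_rows", "data": {
  "plan": "0 0 -3 0 0; 0 0 -10 0 0; 0 0 -25 0 0; 3 0 -30 0 0; 5 0 -30 0 0; 5 0 -30 0 0; 5 0 -20 0 0; 0 0 0 0 0"
}}

```text
t: 14.3
eef_pos: [455.4, -207.1, 202.7]
tcp_rot: [-3.099, 0.037, -2.792]
ft_force: [0.1, -0.4, 0.3]
opening: 0.007
```

Call:
{"op": "send_rows", "data": {
  "plan": "0 0 0 0 0; 0 0 0 0 0; 0 0 0 0 0"
}}

```text
t: 14.6
eef_pos: [455.0, -206.6, 201.9]
tcp_rot: [-3.1, 0.036, -2.792]
ft_force: [0.6, -0.5, -0.0]
opening: 0.004
```

```bash
python3 - <<'E'
from cell import env, eyes
from h import *
import cv2
s=env.state();print(s["t"],s["eef_pos"],s["tcp_rot"],s["ft_force"],s["qvel"].round(3))
for n in ("side","scene"):
    p=eyes.read_camera(n)
    a=p["image"][:,:,::-1];a=a[110:260,170:370] if n=="scene" else a[120:270,200:400]
    cv2.imwrite(f"pics/{n}8c.png",cv2.resize(a,None,fx=4,fy=4,interpolation=cv2.INTER_CUBIC))
E
```

```text
14.6 [ 454.97579087 -206.59048998  201.87560433] [-3.09953713  0.03593542 -2.79175995] [ 0.64142239 -0.49512394 -0.01713471] [-0.     0.01   0.005  0.    -0.004  0.002]
```

View pics/side8c.png

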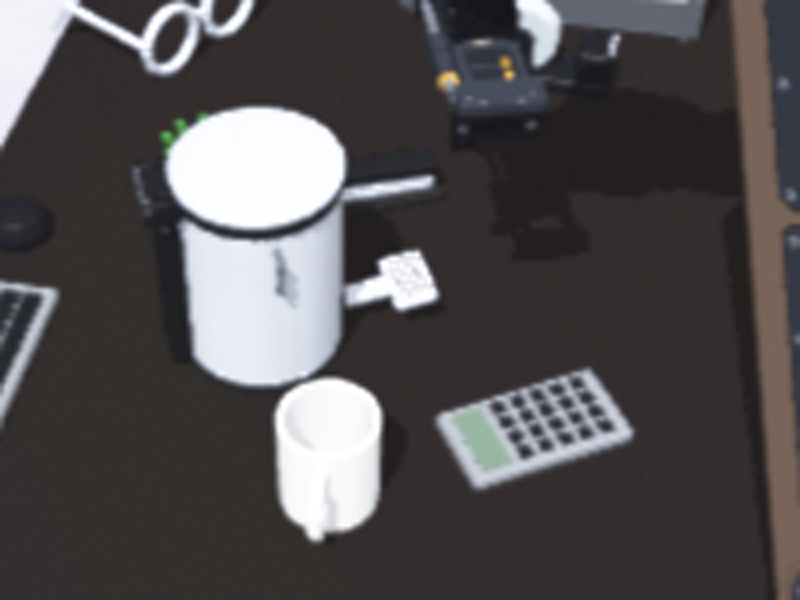

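View pics/scene8c.png

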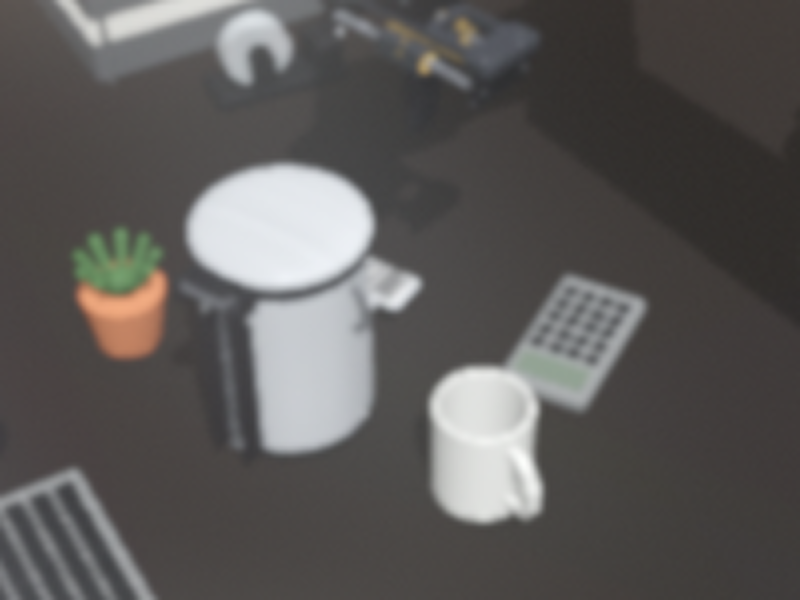

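Both views match the starting pictures: lid shut, pedal up, bin and objects unmoved, arm clear.

```bash
python3 -c "
from cell import job_done
print(job_done())"
```

```text
the job is handed in; nothing more can be done
None
```

The bin was worked by its pedal alone and the job is handed in; the hand-in gave no verdict.

- **Opening:** I pressed the tread right down with closed fingertips, and the side camera showed the lid fully open. It was held about 3.7 s, at roughly 20 N for most of it; the highest reading was 43 N at the bottom, against the 120 N wrist limit.
- **Closing:** I let the pedal up at about 10 to 17 mm/s, which is roughly 0.4 to 0.6 rad/s at the lid. That speed is worked out from the fingertip motion, as the lid angle itself can't be read; the slam limit is 2 rad/s.
- **Last checks:** In the last side and scene pictures the lid is shut and the pedal is back up. The bin, stapler, mug, plant, calculator and tape look the same as in the earlier pictures. The pen pot and punch were outside those final views, but the arm never went near them. The arm stood clear at about 200 mm height, with the wrist force near zero.
- **Off-plan:** The tool tilted by about 0.05 rad, away from the bin, while holding the pedal. The fingers pressed about 7 mm beyond the tread's centre, which was still on the tread.

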